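Check-pull a bench spring gauge to its red marker

TASK

Check the blue spring gauge: draw its T-shaped pull bar straight out until the black pointer on the scale lines up with the red marker, without going more than a division past it, and hold it there for two seconds. Then ease the bar back gently, keeping it from snapping, until it is fully home, and let go. Leave the red marker and the other things on the bench as they are.

Things in the scene. Friction and masses are not known exactly. Their poses are not given: they have to be found in the camera images.
- spring_gauge: Blue spring gauge screwed to the bench: base 200 x 90 x 10 mm, housing 58 mm wide, 64 mm high, from x = -90 to +90 mm (rod bushing, 22 mm across, to x = -96). Origin: centre of the underside. x runs along it; the bar pulls out toward -x. White scale on top, a black line each 10 mm (one division), longer at 0, 50, 100 mm; zero is at x = +50 mm, readings grow toward -x.
- pull_bar (a joint): How far the pull bar is drawn out, m: 0 = fully home against its stop, 0.10 = end of travel. Spring return: about 2 N at home, rising 1 N every 10 mm. Stays home by itself.
- bar_grip (a point): Centre of the T bar's black crossbar: 14 mm diameter (17 at its ends), 90 mm long along the gauge's y, 75 mm above the bench; axes as the gauge. A stem 22 mm wide, 7 mm thick goes down from it to a 10 mm rod (axis 42 mm above the bench) that enters the housing. At home it is 65 mm in front of the housing: fingers fit behind the crossbar, above the rod or astride it.
- pointer (a point): Black pointer on the scale (bar 4 mm wide across one half of the scale, on a 12 mm foot, top 69 mm above the bench); moves with the pull bar. This point: its middle, on the scale's centre line, 66 mm above the bench; axes as the gauge. At the scale's zero when the bar is home.
- marker (a point): Red target marker, a stiff slider clipped on the other half of the scale (bar 4 mm wide, clip 14 mm wide, top 70 mm above the bench), set between 35 and 75 mm. This point: its middle, on the scale's centre line; axes as the gauge. Pointer and marker are lined up when both points have the same x along the gauge.
- caliper: Bystander: caliper 74 x 237 x 16 mm, lying on the bench near its front edge. Origin: centre of its underside.
- sample_box: Bystander: white cardboard box 60 x 90 x 45 mm behind the gauge. Origin: centre of its underside.
- weight_200: Bystander: brass-coloured weight, 33 mm wide, 42 mm tall, behind the gauge. Origin: centre of its underside.
- screwdriver: Bystander: blue-handled screwdriver 138 mm long, 20 mm thick, lying to the right. Origin: centre of its underside.

How it is judged:
On the way:
1. the pointer is held lined up with the red marker, within half a division (5 mm) either way, for 1.5 s (x of pointer in the frame of marker between -0.005 and 0.005 m), for 1.5 s.
At the end, for the whole second after the job is handed in: After the pull, the bar is fully home (within 4 mm of its stop), at rest and released (value of joint pull_bar below 0.004 m and velocity of joint pull_bar between -0.01 and 0.01 m/s); the robot touches nothing.
It fails at once if the pointer goes more than 12 mm past the red marker (x of pointer in the frame of marker below -0.012 m).
It fails at once if the bar snaps back (returns faster than 0.3 m/s) (velocity of joint pull_bar below -0.3 m/s).
It fails at once if the red marker is shifted by more than 5 mm (distance of marker from where it was at the start of the episode above 0.005 m).
It fails at once if another thing on the bench is moved by more than 30 mm (distance of any of caliper, sample_box, weight_200, screwdriver from where it was at the start of the episode above 0.03 m).
It also fails if it takes over 48 s, if anything falls off the work surface, if the arm or the gripper's body presses on something with over 40 N, if the wrist force passes 120 N, or if a joint passes its speed limit or range.

ROBOT

A 6-joint arm with a two-finger parallel gripper is mounted at the origin on a cart in front of the work surface, level with it; the furniture and walls round the work are solid. World frame = base frame: x ahead of the robot, y to its left, z up, the work surface at z = 0. Lengths are in m, angles in rad, forces in N, time in s.
With the tool pointing down it reaches from about 0.3 to 0.775 m from the base axis. Payload 14.6 kg.
Tool frame: the origin (TCP) lies on the centre line of the jaws, within the pads' length; the fingertips stand 19 mm ahead of it and the grasp point (between the pads) is the TCP; z points along the fingers, y is the line along which they close (so a half turn about z gives the same grasp; the last joint's range is limited). The gripper opens to 94 mm and grips with 3 to 60 N. Pads are 16 mm wide; open, the fingers measure 119 mm over their backs; the gripper's body (75 mm by 177 mm) begins 78 mm behind the grasp point.
Start: joints at [-1.173, 0.3, 1.521, -0, 1.321, -0.067], TCP at [0.247, -0.492, 0.224] pointing down, gripper open.
Joint ranges: [-3.03, 3.03], [-0.79, 2.21], [0.23, 2.52], [-1.04, 4.18], [0, 3.07], [-2.55, 2.55]. Speed limits (rad/s): [2.22, 2.22, 2.57, 3.14, 3.14, 3.14].

INTERFACE

Orientations are given as [roll, pitch, yaw] about the fixed x, y, z axes, in that order (R = Rz(yaw) Ry(pitch) Rx(roll)).
In Python, from station import get_obs, camera, workorder gives the robot as it stands.
- The arm moves only by the tool play_rows, never from a script. Its argument "motion" is a list that holds one entry, the list of rows, each a list of 7 numbers: the shift along the tool's x, y, z as a fraction of full scale, then the turn, a rotation vector about the tool's x, y, z as a fraction of full scale, then the opening, from -1 (shut) to 1 (fully open). In form: [[[x, y, z, ax, ay, az, grip], ...]]. A call has 1 to 10 rows; each row is the pose to reach, as a shift and turn from the pose commanded when the call began, along the tool's axes at that moment, turning the shorter way round; what a row does not reach only later rows make up. Full scale, the value 1, is 0.25 m for a shift and 2 pi rad for a turn. A row lasts 1/10 s, in which the tool goes at most 50 mm and 8.59 degrees, less where a joint would pass 70% of its speed; a pose out of reach is approached as far as the arm can. A call with a number of a shift or a turn outside -1 to 1 is refused whole. A call with a gripper value outside its range is refused whole. The fingers move at their own pace and stop on an object; "grip_force" is the grip in N (left out, the last holds). Time passes only in rows, so rows that repeat a pose let the fingers close. It gives the time, the measured TCP pose, the force, the opening and the grip force at its end, in the units of the state.
- get_obs(): the state, without advancing time (a new reading comes with each control period).
- camera(name): name is "scene" or "side" or "wrist"; returns a dict with "frame" (420x560x3 uint8, red, green, blue), "z_map" (420x560 float32, m along the optical axis (not along the pixel's ray), 0 where there is no reading), "camera_matrix" (3x3 intrinsics, pixels), "D" ([k1, k2, p1, p2, k3] as OpenCV has them; the pictures are not rectified), "T" (4x4, takes a point from camera to world coordinates); the wrist camera has in their place "T_tool_cam" (4x4, takes a point from camera to tool coordinates, whose origin is the TCP and whose axes are the flange's). Camera axes: x right, y up, looking along -z (the intrinsics and any distortion apply to the point x, -y, -z); pixel columns grow to the right and rows downward; lengths in m; the calibration is good to about 2 mm. A picture is of the moment at which its call begins: read the wrist's pose just before it.
- workorder.hand_in(): hands the job in; it is judged then, once.
The state is a dict: "time_s": time; "qpos": joint angles; "joint_vel": joint speeds; "tau": joint torques, N m; "ee_pos": TCP position; "eef_rot": TCP orientation; "force": force on the tool from outside, world axes, zero at the start; "moment": the same for the moment, N m; "grip_width": finger opening in m; "grip_force": force on a finger pad.
Only numpy, scipy, OpenCV 4.12 (cv2) and the standard library are available. Lean on these libraries where they do the work, as an engineer would, in place of code of your own. Each camera call takes 0.05 s, during which the arm holds its last target. There are 200 camera calls.

## Working session

There is one attempt and no reset: what is moved stays moved. The work goes in short steps, Python scripts to look and compute and a tool call to move; the robot and the scene stay as the last step left them, time stands still between calls to the robot, and variables do not carry over. Pictures are saved under pics/ and viewed, at most 10 in all, crops included, and the job is handed in when it is done.

Besides the shell and the picture viewer there is one more tool, called after ">>>" in YAML: its name, and indented under it one key for each argument. play_rows: Moves the arm, as the interface text tells. Its arguments: {"type":"object","properties":{"motion":{"type":"array"},"grip_force":{"type":"number"}},"required":["motion"]}

```bash
mkdir -p pics; cat > h.py <<'E'
import numpy as np, cv2
from station import get_obs, camera
from scipy.spatial.transform import Rotation as Ro
def cam(name):
    o=get_obs(); c=camera(name)
    if 'T' in c: T=np.array(c['T'])
    else:
        B=np.eye(4);B[:3,:3]=Ro.from_euler('xyz',o['eef_rot']).as_matrix();B[:3,3]=o['ee_pos'];T=B@np.array(c['T_tool_cam'])
    c['W']=T; return c
def rays(c,px):
    p=cv2.undistortPoints(np.array(px,float).reshape(-1,1,2),np.array(c['camera_matrix']),np.array(c['D'])).reshape(-1,2)
    d=np.c_[p[:,0],-p[:,1],-np.ones(len(p))]@c['W'][:3,:3].T
    return c['W'][:3,3],d
def onplane(c,px,z):
    o,d=rays(c,px); return o+d*((z-o[2])/d[:,2])[:,None]
def depthpts(c,mask):
    v,u=np.nonzero(mask&(c['z_map']>0)); o,d=rays(c,np.c_[u,v]); return o+d*c['z_map'][v,u][:,None],np.c_[u,v]
def save(n,f): cv2.imwrite('pics/'+n+'.png',f[...,::-1])
E
python3 - <<'E'
from h import *
a=cam('scene');b=cam('side')
save('scene',a['frame']);save('side',b['frame'])
for n,c in(('scene',a),('side',b)):
    print(n,c['W'][:3,3].round(3))
    hsv=cv2.cvtColor(c['frame'],cv2.COLOR_RGB2HSV)
    m=cv2.inRange(hsv,(100,90,40),(130,255,255))>0
    p,px=depthpts(c,m); k=(p[:,2]>.055)&(p[:,2]<.075); print('top blue',k.sum()); 
    if k.sum()>30:
        r=cv2.minAreaRect((p[k,:2]*1000).astype(np.float32)); print(r)
    m=(cv2.inRange(hsv,(0,150,80),(8,255,255))>0)|(cv2.inRange(hsv,(172,150,80),(180,255,255))>0)
    p,px=depthpts(c,m); 
    if len(p): print('red',len(p),np.median(p,0),np.median(px,0))
print(get_obs())
E
```

```text
scene [0.194 0.606 0.948]
top blue 432
((524.5414428710938, 63.22700500488281), (55.17988967895508, 176.01597595214844), 11.70736312866211)
red 138 [ 0.77317893 -0.00819107  0.11421065] [180.  184.5]
side [0.258 0.902 0.968]
top blue 267
((526.7388916015625, 61.453983306884766), (54.54413604736328, 177.6312713623047), 11.190773010253906)
red 129 [ 0.77406971 -0.00792229  0.11966158] [195. 197.]
{'time_s': 0.1, 'qpos': array([-1.17258676e+00,  3.00390398e-01,  1.52151481e+00,  1.22148801e-06,
        1.32067664e+00, -6.66403832e-02]), 'joint_vel': array([ 0.00135999, -0.00297741, -0.00153826, -0.00079239,  0.00125331,
        0.00116625]), 'tau': array([ 1.08322183e-03, -5.32642686e+01, -3.53283691e+01,  7.09553668e-02,
        2.34595587e-02, -5.44158945e-05]), 'ee_pos': array([ 0.24645537, -0.49145701,  0.22395862]), 'eef_rot': array([-3.14060573e+00, -6.70520368e-05,  4.64849609e-01]), 'force': array([ 0.58770316,  0.17113955, -0.0917026 ]), 'moment': array([ 0.03929363,  0.01334026, -0.04746069]), 'grip_force': 0.0, 'grip_width': 0.0936565025780989}
```

View pics/scene.png

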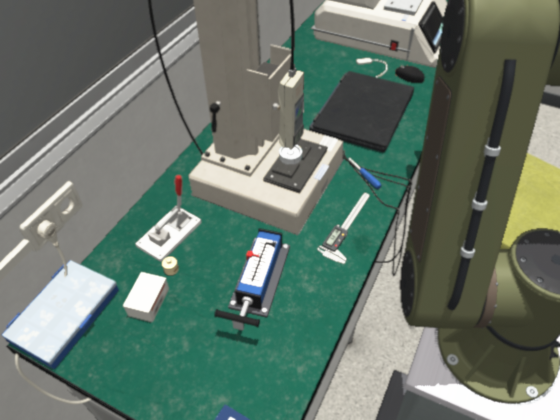

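View pics/side.png

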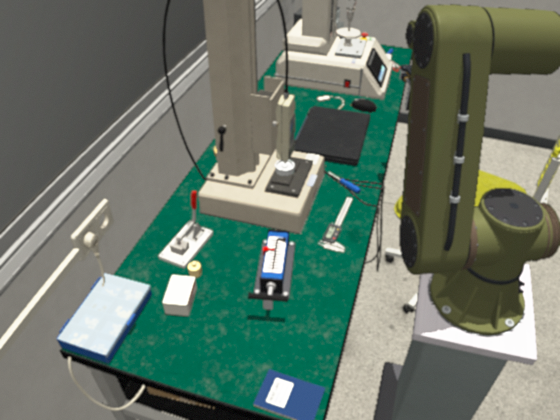

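The scene view shows the gauge with blue housing at about (262,265), its crossbar at (237,318) and the red marker at about (250,254). The bar pulls toward +y world. The side view agrees, with the crossbar at (268,300). Next I'll work out the approach and check the surroundings.

```bash
cat >> h.py <<'E'
def plan(target,yaw=None):
    o=get_obs();R=Ro.from_euler('xyz',o['eef_rot'])
    s=R.inv().apply(np.array(target)-o['ee_pos'])/.25
    out=[s.round(4)]
    if yaw is not None: out.append(((R.inv()*Ro.from_euler('xyz',[np.pi,0,yaw])).as_rotvec()/2/np.pi).round(4))
    return out
E
python3 - <<'E'
from h import *
c=cam('scene')
p,px=depthpts(c,np.ones((420,560),bool))
for lo,hi in((-.5,-.3),(-.3,-.1),(-.1,.1),(.1,.3)):
    k=(p[:,2]>.12)&(p[:,1]>lo)&(p[:,1]<hi)&(p[:,0]>.45); print(lo,hi,k.sum(),np.percentile(p[k,0],[0,1,5]) if k.any() else '')
w=camera('wrist');print(np.array(w['T_tool_cam']).round(3),np.array(w['camera_matrix']).round(0))
print(plan([.46,.14,.30],.204))
E
```

```text
-0.5 -0.3 2046 [0.91746856 0.92004974 0.92415212]
-0.3 -0.1 20210 [0.55558316 0.56353646 0.57300282]
-0.1 0.1 14049 [0.77040896 0.91932979 0.9260839 ]
0.1 0.3 13252 [0.9041701  0.90896067 0.92179573]
[[-0.001  0.957  0.289  0.085]
 [ 1.     0.001  0.001  0.   ]
 [ 0.     0.289 -0.957 -0.162]
 [ 0.     0.     0.     1.   ]] [[355.   0. 272.]
 [  0. 355. 210.]
 [  0.   0.   1.]]
[array([ 1.8959, -1.8754, -0.3022]), array([-0.0001,  0.    ,  0.0415])]
```

>>> play_rows:
  motion:
    - [[0.14,-0.14,-0.3,0,0,0,1],[0.28,-0.28,-0.3,0,0,0,1],[0.42,-0.42,-0.3,0,0,0,1],[0.56,-0.56,-0.3,0,0,0,1],[0.7,-0.7,-0.3,0,0,0,1],[0.84,-0.83,-0.3,0,0,0,1],[0.95,-0.94,-0.3,0,0,0,1],[0.95,-0.94,-0.3,0,0,0,1]]

```text
time_s: 1.0
ee_pos: [0.3542, -0.1718, 0.2997]
eef_rot: [3.141, -0.001, 0.468]
force: [-0.5, 0.2, -0.2]
grip_width: 0.0937
grip_force: 0.0
```

>>> play_rows:
  motion:
    - [[0.14,-0.14,0,0,0,0.01,1],[0.28,-0.28,0,0,0,0.02,1],[0.42,-0.42,0,0,0,0.03,1],[0.56,-0.56,0,0,0,0.0415,1],[0.7,-0.7,0,0,0,0.0415,1],[0.84,-0.83,0,0,0,0.0415,1],[0.95,-0.94,0,0,0,0.0415,1],[0.95,-0.94,0,0,0,0.0415,1],[0.95,-0.94,0,0,0,0.0415,1],[0.95,-0.94,0,0,0,0.0415,1]]

```text
time_s: 2.0
ee_pos: [0.4604, 0.1404, 0.2994]
eef_rot: [3.141, 0.0, 0.203]
force: [-0.2, 0.2, -0.0]
grip_width: 0.0941
grip_force: 0.0
```

```bash
python3 - <<'E'
from h import *
o=get_obs();print(o['time_s'],o['ee_pos'],o['eef_rot'],o['qpos'].round(2))
c=cam('wrist');save('w1',c['frame'])
hsv=cv2.cvtColor(c['frame'],cv2.COLOR_RGB2HSV)
m=cv2.inRange(hsv,(100,90,40),(130,255,255))>0
p,px=depthpts(c,m); k=(p[:,2]>.055)&(p[:,2]<.075); print(k.sum(),cv2.minAreaRect((p[k,:2]*1000).astype(np.float32)))
m=(cv2.inRange(hsv,(0,130,70),(8,255,255))>0)|(cv2.inRange(hsv,(172,130,70),(180,255,255))>0)
p,px=depthpts(c,m); 
k=(p[:,2]>.05)&(p[:,2]<.09);print(k.sum(),px[k].min(0) ,px[k].max(0),cv2.minAreaRect(px[k].astype(np.float32)),p[k].mean(0))
E
```

```text
2.0 [0.46043855 0.14039955 0.29941878] [3.14139752e+00 1.57434954e-04 2.03098701e-01] [ 0.22  0.1   1.59 -0.    1.45  1.59]
2380 ((527.828369140625, 61.00082015991211), (54.525394439697266, 170.12875366210938), 11.300073623657227)
196 [357 108] [372 134] ((364.5, 121.0), (26.0, 15.0), 90.0) [0.55205526 0.05686453 0.07003748]
```

View pics/w1.png

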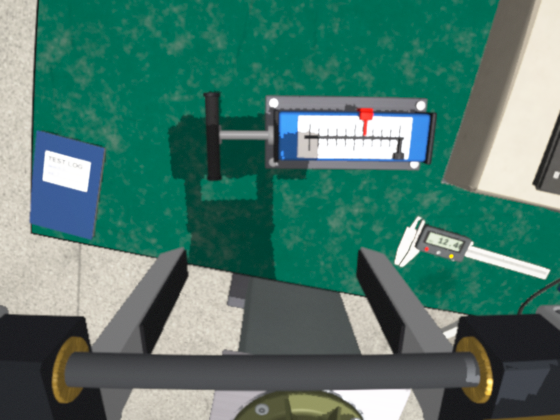

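The wrist view shows the crossbar at about (213,136), the red marker at (366,121) and the black pointer at about (400,148). The scale runs along image columns. A crop will give exact columns.

```bash
python3 - <<'E'
from h import *
c=cam('wrist');f=c['frame'];save('crop1',cv2.resize(f[85:185,195:445],None,fx=3.2,fy=3.2,interpolation=cv2.INTER_CUBIC))
g=f.max(2).astype(int)
for r in (143,147,152): print(r,'pointer',[ (u,g[r,u]) for u in range(392,410)])
R=f.astype(int);red=R[...,0]-R[...,1]
for r in range(118,136,4): print(r,'red',[(u,red[r,u]) for u in range(358,373)])
# crossbar
m=(g<70); m[:, :200]=0; m[:,226:]=0
ys,xs=np.nonzero(m[90:185]);print('bar',xs.min(),xs.max(),ys.min()+90,ys.max()+90)
for r in range(95,180,8): u=np.nonzero(m[r])[0]; print(r,u.min(),u.max())
p,px=depthpts(c,np.ones(g.shape,bool)); k=(p[:,2]>.068)&(p[:,2]<.09)&(px[:,0]<230)&(px[:,0]>195)&(px[:,1]<190)
print(k.sum(),cv2.minAreaRect((p[k,:2]*1000).astype(np.float32)),p[k,2].max())
E
```

```text
143 pointer [(392, np.int64(255)), (393, np.int64(255)), (394, np.int64(255)), (395, np.int64(255)), (396, np.int64(249)), (397, np.int64(161)), (398, np.int64(64)), (399, np.int64(70)), (400, np.int64(96)), (401, np.int64(162)), (402, np.int64(246)), (403, np.int64(255)), (404, np.int64(255)), (405, np.int64(255)), (406, np.int64(255)), (407, np.int64(255)), (408, np.int64(255)), (409, np.int64(253))]
147 pointer [(392, np.int64(255)), (393, np.int64(255)), (394, np.int64(255)), (395, np.int64(251)), (396, np.int64(209)), (397, np.int64(108)), (398, np.int64(60)), (399, np.int64(89)), (400, np.int64(113)), (401, np.int64(217)), (402, np.int64(254)), (403, np.int64(255)), (404, np.int64(255)), (405, np.int64(255)), (406, np.int64(255)), (407, np.int64(255)), (408, np.int64(254)), (409, np.int64(247))]
152 pointer [(392, np.int64(245)), (393, np.int64(224)), (394, np.int64(206)), (395, np.int64(183)), (396, np.int64(118)), (397, np.int64(65)), (398, np.int64(72)), (399, np.int64(84)), (400, np.int64(96)), (401, np.int64(151)), (402, np.int64(211)), (403, np.int64(241)), (404, np.int64
[... 1299 characters left out ...]
6)), (368, np.int64(0)), (369, np.int64(0)), (370, np.int64(0)), (371, np.int64(0)), (372, np.int64(-1))]
134 red [(358, np.int64(0)), (359, np.int64(0)), (360, np.int64(0)), (361, np.int64(1)), (362, np.int64(31)), (363, np.int64(134)), (364, np.int64(163)), (365, np.int64(124)), (366, np.int64(40)), (367, np.int64(2)), (368, np.int64(0)), (369, np.int64(0)), (370, np.int64(0)), (371, np.int64(0)), (372, np.int64(-1))]
bar 200 225 91 180
95 204 219
103 205 219
111 206 219
119 200 225
127 200 225
135 200 218
143 200 225
151 200 225
159 200 225
167 200 225
175 200 221
1146 ((497.44244384765625, 212.92388916015625), (91.19445037841797, 16.927610397338867), 11.06502628326416) 0.0861382042605372
```

View pics/crop1.png

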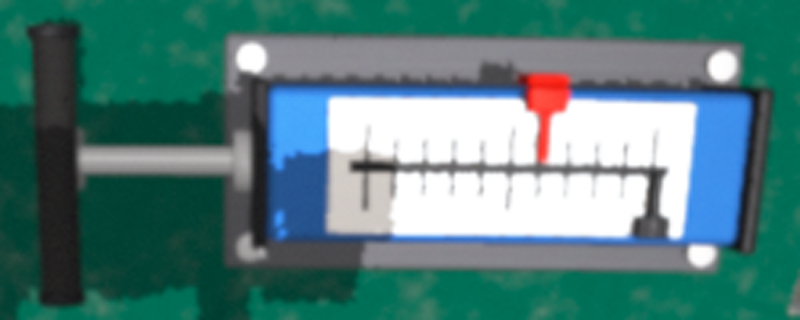

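The crop shows scale zero at crop x≈655 and 100 at x≈366. The pointer is at 0 and the marker at x≈542, so the marker reads about 39 mm. The crossbar centre is near (0.497, 0.213).

```bash
python3 - <<'E'
from h import *
c=cam('wrist');P=onplane(c,[[399.2,141]],.069)[0];M=onplane(c,[[364.2,134]],.070)[0]
d=np.array([np.sin(.196),-np.cos(.196)]);print(P,M,(P-M)[:2]@d)
print(plan([.4974,.2129,.0755],.196))
E
```

```text
[0.5343043  0.01237592 0.069     ] [0.53355109 0.05281096 0.07      ] 0.039807529240469076
[array([ 0.2026, -0.2543,  0.8969]), array([ 0.    , -0.0001,  0.001 ])]
```

>>> play_rows:
  motion:
    - [[0.1,-0.12,0.1,0,0,0.001,0.2],[0.2026,-0.2543,0.2,0,0,0.001,0.2],[0.2026,-0.2543,0.3,0,0,0.001,0.2],[0.2026,-0.2543,0.4,0,0,0.001,0.2],[0.2026,-0.2543,0.5,0,0,0.001,0.2],[0.2026,-0.2543,0.55,0,0,0.001,0.2],[0.2026,-0.2543,0.55,0,0,0.001,0.2]]

```text
time_s: 2.85
ee_pos: [0.4968, 0.2133, 0.1609]
eef_rot: [3.141, 0.002, 0.197]
force: [0.4, -0.3, 0.9]
grip_width: 0.0564
grip_force: 0.0
```

```bash
python3 - <<'E'
from h import *
c=cam('wrist');save('w2',c['frame']);o=get_obs();print(o['time_s'],o['ee_pos'],o['eef_rot'],o['grip_width'])
print(plan([.4974,.2129,.0755],.196))
E
```

```text
2.9 [0.49732246 0.21354249 0.1623101 ] [3.14157325e+00 1.82220207e-04 1.97143113e-01] 0.05655083300888902
[array([-1.000e-04,  2.600e-03,  3.472e-01]), array([0.    , 0.    , 0.0002])]
```

View pics/w2.png

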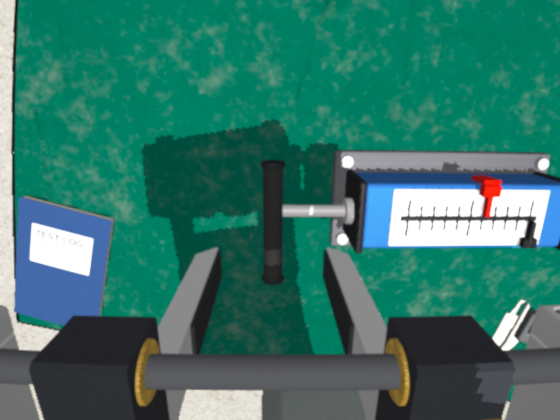

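The crossbar is centred between the open fingers at column 272 and clear of them. Now I'll descend and grip.

>>> play_rows:
  motion:
    - [[0,0.002,0.08,0,0,0,0.2],[0,0.002,0.16,0,0,0,0.2],[0,0.002,0.24,0,0,0,0.2],[0,0.002,0.3,0,0,0,0.2],[0,0.002,0.347,0,0,0,0.2],[0,0.002,0.347,0,0,0,0.2]]

```text
time_s: 3.5
ee_pos: [0.4973, 0.2133, 0.075]
eef_rot: [3.141, 0.001, 0.198]
force: [-0.3, -0.1, 1.4]
grip_width: 0.0564
grip_force: 0.0
```

>>> play_rows:
  motion:
    - [[0,0,0,0,0,0,-0.5],[0,0,0,0,0,0,-0.7],[0,0,0,0,0,0,-0.8],[0,0,0,0,0,0,-1],[0,0,0,0,0,0,-1],[0,0,0,0,0,0,-1],[0,0,0,0,0,0,-1],[0,0,0,0,0,0,-1]]
  grip_force: 25

```text
time_s: 4.3
ee_pos: [0.4974, 0.2133, 0.0753]
eef_rot: [3.141, -0.0, 0.198]
force: [-1.1, -2.1, 3.2]
grip_width: 0.013
grip_force: 25.0
```

```bash
cat > gap.py <<'E'
from h import *
c=cam('wrist');f=c['frame'];o=get_obs();print(o['time_s'],o['ee_pos'],o['eef_rot'],o['grip_width'],o['grip_force'],o['force'])
import sys;save(sys.argv[1],f)
hsv=cv2.cvtColor(f,cv2.COLOR_RGB2HSV)
m=(cv2.inRange(hsv,(0,130,70),(8,255,255))>0)|(cv2.inRange(hsv,(172,130,70),(180,255,255))>0)
p,px=depthpts(c,m);k=(p[:,2]>.05)&(p[:,2]<.09);q=px[k];print('red',k.sum(),q.min(0),q.max(0))
for r in range(q[:,1].min(),q[:,1].max()+1,2):
    u=q[q[:,1]==r,0]
    if len(u):
        W=onplane(c,[[u.mean(),r]],.07)[0];print(r,u.mean(),len(u),W.round(4))
E
python3 gap.py w3
```

```text
4.35 [0.49736344 0.21334175 0.07530371] [ 3.14142104e+00 -1.57808361e-04  1.97782041e-01] 0.01321178266915489 24.999979734420776 [-0.4619824  -3.07699194  3.17123157]
red 77 [549 207] [559 215]
207 554.5 10 [0.5616 0.0783 0.07  ]
209 554.0 11 [0.5605 0.0781 0.07  ]
211 554.0 11 [0.5595 0.0776 0.07  ]
213 556.0 7 [0.5587 0.076  0.07  ]
215 558.5 2 [0.558  0.0742 0.07  ]
```

>>> play_rows:
  motion:
    - [[0,-0.015,0,0,0,0,-1],[0,-0.03,0,0,0,0,-1],[0,-0.045,0,0,0,0,-1],[0,-0.06,0,0,0,0,-1],[0,-0.075,0,0,0,0,-1],[0,-0.09,0,0,0,0,-1],[0,-0.105,0,0,0,0,-1],[0,-0.12,0,0,0,0,-1],[0,-0.12,0,0,0,0,-1],[0,-0.12,0,0,0,0,-1]]

```text
time_s: 5.35
ee_pos: [0.4915, 0.2429, 0.0753]
eef_rot: [-3.142, -0.0, 0.198]
force: [1.6, -4.9, 4.3]
grip_width: 0.0131
grip_force: 25.0
```

```bash
python3 - <<'E'
from h import *
o=get_obs();print(o['time_s'],o['ee_pos'],np.linalg.norm(o['ee_pos'][:2]-[.49736,.21334]),o['force'],o['grip_width'])
a=cam('scene')['frame'];b=cam('side')['frame']
save('pull1',np.hstack([cv2.resize(x,None,fx=5,fy=5,interpolation=cv2.INTER_CUBIC) for x in(a[225:325,210:290],b[225:325,235:315])]))
E
```

```text
5.35 [0.49148821 0.24293149 0.07528444] 0.030168431917487613 [ 1.6492697  -4.85493721  4.31252909] 0.013080547920825346
```

View pics/pull1.png

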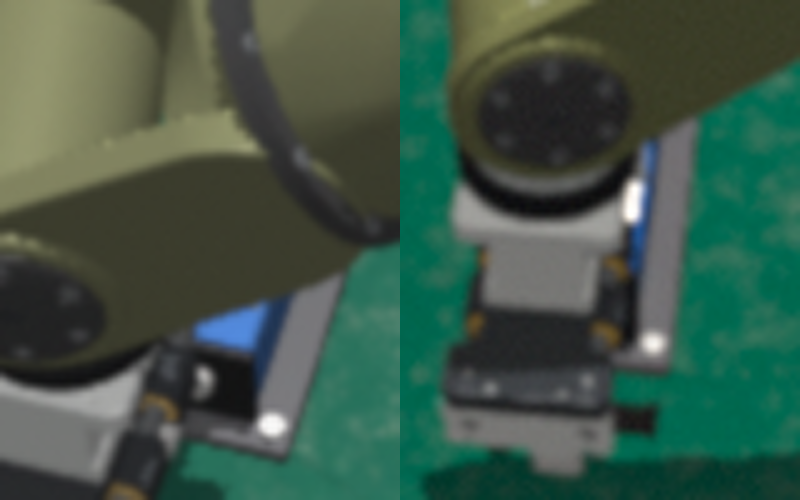

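The static cameras are blocked by the arm, and the wrist camera no longer covers the marker. I'll recheck the 39–40 mm distance from the earlier pictures w1 and w2.

```bash
python3 - <<'E'
from h import *
c=cam('wrist')
d=np.array([np.sin(.196),-np.cos(.196)])
for n,pos,rot,rr,pr,ur in(('w1',[0.46043855,0.14039955,0.29941878],[3.14139752,1.57e-4,.2031],range(122,134,2),range(141,150,2),(392,408)),('w2',[0.49732246,0.21354249,0.1623101],[3.14157325,1.8e-4,.197143],range(200,216,2),range(222,238,2),(518,545))):
    f=cv2.imread(f'pics/{n}.png')[...,::-1].astype(float)
    B=np.eye(4);B[:3,:3]=Ro.from_euler('xyz',rot).as_matrix();B[:3,3]=pos;c['W']=B@np.array(c['T_tool_cam'])
    for nm,rows,z in(('red',rr,.07),('ptr',pr,.069)):
        for r in rows:
            w=np.clip(f[r,:,0]-f[r,:,1]-40,0,None) if nm=='red' else np.clip(150-f[r].max(1),0,None)
            if nm=='ptr': w[:ur[0]]=0;w[ur[1]:]=0
            else: w[:300]=0
            if w.sum()<50: continue
            u=(w*np.arange(560)).sum()/w.sum();P=onplane(c,[[u,r]],z)[0];print(n,nm,r,round(u,1),'s=%.4f'%((P[:2]-[.5278,.061])@d), 't=%.4f'%((P[:2]-[.5278,.061])@[-d[1],d[0]]))
E
```

```text
w1 red 122 365.2 s=0.0091 t=0.0168
w1 red 124 364.9 s=0.0090 t=0.0147
w1 red 126 364.7 s=0.0090 t=0.0126
w1 red 128 364.6 s=0.0089 t=0.0104
w1 red 130 364.4 s=0.0089 t=0.0083
w1 red 132 364.4 s=0.0091 t=0.0061
w1 ptr 141 399.2 s=0.0488 t=-0.0031
w1 ptr 143 399.0 s=0.0488 t=-0.0053
w1 ptr 145 398.7 s=0.0486 t=-0.0075
w1 ptr 147 398.5 s=0.0487 t=-0.0097
w1 ptr 149 398.4 s=0.0488 t=-0.0119
w2 red 200 488.8 s=0.0093 t=0.0166
w2 red 202 488.4 s=0.0092 t=0.0150
w2 red 204 488.1 s=0.0093 t=0.0134
w2 red 206 487.7 s=0.0092 t=0.0118
w2 red 208 487.5 s=0.0093 t=0.0102
w2 red 210 487.1 s=0.0093 t=0.0086
w2 red 212 486.6 s=0.0092 t=0.0070
w2 red 214 486.4 s=0.0094 t=0.0054
w2 ptr 222 530.7 s=0.0482 t=-0.0015
w2 ptr 224 530.9 s=0.0488 t=-0.0032
w2 ptr 226 530.5 s=0.0488 t=-0.0049
w2 ptr 228 530.1 s=0.0488 t=-0.0065
w2 ptr 230 529.5 s=0.0487 t=-0.0082
w2 ptr 232 529.2 s=0.0488 t=-0.0099
w2 ptr 234 528.8 s=0.0488 t=-0.0116
w2 ptr 236 528.4 s=0.0489 t=-0.0133
```

Both pictures give 39.6 mm. I'll pull the rest and hold for over 2 s.

>>> play_rows:
  motion:
    - [[0,-0.01,0,0,0,0,-1],[0,-0.02,0,0,0,0,-1],[0,-0.03,0,0,0,0,-1],[0,-0.0375,0,0,0,0,-1],[0,-0.0375,0,0,0,0,-1],[0,-0.0375,0,0,0,0,-1],[0,-0.0375,0,0,0,0,-1],[0,-0.0375,0,0,0,0,-1],[0,-0.0375,0,0,0,0,-1],[0,-0.0375,0,0,0,0,-1]]

```text
time_s: 6.5
ee_pos: [0.4897, 0.2518, 0.0753]
eef_rot: [3.141, -0.0, 0.198]
force: [2.0, -5.1, 4.8]
grip_width: 0.0131
grip_force: 25.0
```

>>> play_rows:
  motion:
    - [[0,0,0,0,0,0,-1],[0,0,0,0,0,0,-1],[0,0,0,0,0,0,-1],[0,0,0,0,0,0,-1],[0,0,0,0,0,0,-1],[0,0,0,0,0,0,-1],[0,0,0,0,0,0,-1],[0,0,0,0,0,0,-1],[0,0,0,0,0,0,-1],[0,0,0,0,0,0,-1]]

```text
time_s: 7.5
ee_pos: [0.4897, 0.2519, 0.0753]
eef_rot: [3.141, -0.0, 0.198]
force: [2.4, -4.9, 5.2]
grip_width: 0.0133
grip_force: 25.0
```

```bash
python3 - <<'E'
from h import *
o=get_obs();print(o['time_s'],o['ee_pos'],np.linalg.norm(o['ee_pos'][:2]-[.49736,.21334]),o['force'],o['grip_width'],o['eef_rot'])
# crossbar ends as seen in wrist: check no slip via dark crossbar centre in tool y, and any view of marker
c=cam('wrist');save('hold',c['frame'])
b=cam('side')['frame'];a=cam('scene')['frame']
save('hold2',np.hstack([cv2.resize(c['frame'],None,fx=.7,fy=.7),cv2.resize(b[225:325,235:315],None,fx=2.94,fy=2.94)]))
E
```

```text
7.5 [0.4896966  0.25185408 0.07527889] 0.03926909874456966 [ 2.39254796 -4.89579716  5.16585612] 0.013276984624516977 [ 3.14144933e+00 -2.40256810e-04  1.97555598e-01]
```

View pics/hold2.png

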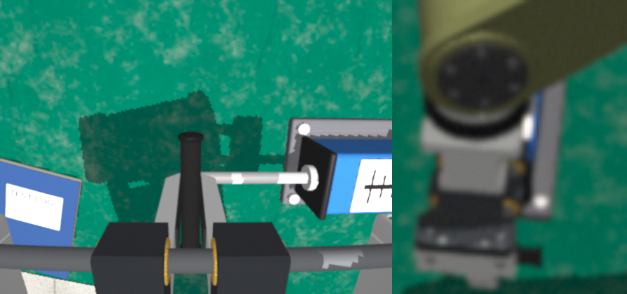

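The wrist view shows the crossbar still clamped between the fingers with no slip. The pull is 39.3 mm by pose, against 39.6 wanted. I'll hold another second, then ease back at about 25–30 mm/s.

>>> play_rows:
  motion:
    - [[0,0,0,0,0,0,-1],[0,0,0,0,0,0,-1],[0,0,0,0,0,0,-1],[0,0,0,0,0,0,-1],[0,0,0,0,0,0,-1],[0,0,0,0,0,0,-1],[0,0,0,0,0,0,-1],[0,0,0,0,0,0,-1],[0,0,0,0,0,0,-1],[0,0,0,0,0,0,-1]]

```text
time_s: 8.65
ee_pos: [0.4897, 0.2519, 0.0753]
eef_rot: [3.141, -0.0, 0.198]
force: [2.9, -5.1, 3.8]
grip_width: 0.013
grip_force: 25.0
```

>>> play_rows:
  motion:
    - [[0,0.01,0,0,0,0,-1],[0,0.02,0,0,0,0,-1],[0,0.03,0,0,0,0,-1],[0,0.04,0,0,0,0,-1],[0,0.05,0,0,0,0,-1],[0,0.06,0,0,0,0,-1],[0,0.07,0,0,0,0,-1],[0,0.08,0,0,0,0,-1],[0,0.09,0,0,0,0,-1],[0,0.1,0,0,0,0,-1]]

```text
time_s: 9.65
ee_pos: [0.4945, 0.2275, 0.0753]
eef_rot: [-3.141, -0.0, 0.198]
force: [1.5, -3.1, 4.9]
grip_width: 0.0131
grip_force: 25.0
```

>>> play_rows:
  motion:
    - [[0,0.01,0,0,0,0,-1],[0,0.02,0,0,0,0,-1],[0,0.03,0,0,0,0,-1],[0,0.04,0,0,0,0,-1],[0,0.048,0,0,0,0,-1],[0,0.054,0,0,0,0,-1],[0,0.058,0,0,0,0,-1],[0,0.06,0,0,0,0,-1],[0,0.06,0,0,0,0,-1],[0,0.06,0,0,0,0,-1]]

```text
time_s: 10.65
ee_pos: [0.4974, 0.213, 0.0753]
eef_rot: [-3.141, -0.0, 0.198]
force: [0.6, -2.7, 5.3]
grip_width: 0.0133
grip_force: 25.0
```

>>> play_rows:
  motion:
    - [[0,0.002,0,0,0,0,-1],[0,0.004,0,0,0,0,-1],[0,0.004,0,0,0,0,-1],[0,0.004,0,0,0,0,-1]]

```text
time_s: 11.05
ee_pos: [0.4975, 0.2128, 0.0753]
eef_rot: [-3.14, -0.0, 0.198]
force: [-1.4, 6.2, 4.4]
grip_width: 0.0134
grip_force: 25.0
```

The force has reversed to +6 N, so the bar is against its stop. I'll release slowly and lift.

>>> play_rows:
  motion:
    - [[0,-0.002,0,0,0,0,-0.65],[0,-0.002,0,0,0,0,-0.4],[0,-0.002,0,0,0,0,-0.1],[0,-0.002,0,0,0,0,0.2],[0,-0.002,0,0,0,0,0.2],[0,-0.002,0,0,0,0,0.2],[0,-0.002,0,0,0,0,0.2]]
  grip_force: 5

```text
time_s: 11.75
ee_pos: [0.4975, 0.2123, 0.0752]
eef_rot: [3.142, 0.0, 0.198]
force: [-0.8, 0.5, 0.1]
grip_width: 0.0561
grip_force: 0.0
```

>>> play_rows:
  motion:
    - [[0,0,-0.06,0,0,0,0.2],[0,0,-0.14,0,0,0,0.2],[0,0,-0.24,0,0,0,0.2],[0,0,-0.34,0,0,0,0.2],[-0.1,0.2,-0.46,0,0,0,0.2],[-0.15,0.29,-0.6,0,0,0,0.2],[-0.2,0.29,-0.75,0,0,0,0.2],[-0.2,0.29,-0.9,0,0,0,0.2],[-0.2,0.29,-0.9,0,0,0,0.2],[-0.2,0.29,-0.9,0,0,0,0.2]]

```text
time_s: 12.75
ee_pos: [0.4627, 0.1314, 0.3003]
eef_rot: [3.142, -0.001, 0.198]
force: [1.2, -0.3, -0.2]
grip_width: 0.0564
grip_force: 0.0
```

```bash
python3 - <<'E'
from h import *
o=get_obs();print(o['time_s'],o['ee_pos'],o['force'],o['joint_vel'].round(3))
c=cam('wrist');f=c['frame'];save('end',f)
E
```

```text
12.75 [0.46274334 0.13140003 0.30030214] [ 1.19165663 -0.32456396 -0.15624646] [ 0.005  0.029  0.031  0.001 -0.008 -0.001]
```

View pics/end.png

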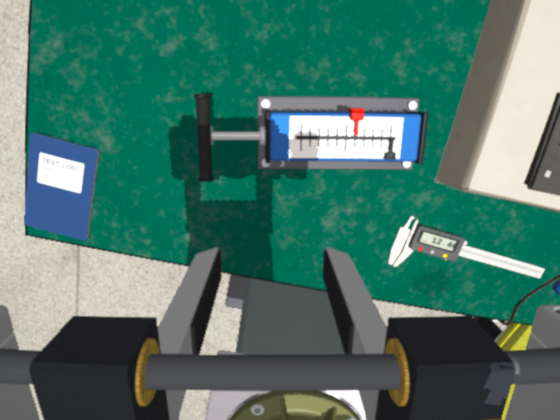

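The pointer is back at zero (391,148) and the marker is unchanged at (357,120). The bar is home and the gripper is clear, so I'm handing in.

```bash
python3 -c "
from station import workorder
print(workorder.hand_in())"
```

```text
the job is handed in; nothing more can be done
None
```

I drew the bar out 39.3 mm (marker measured at 39.6 mm), held it for over 2 s, eased it home and let go. The last picture showed the pointer at zero, the marker unmoved and the gripper clear. At the hold the arm hid the pointer and marker, so that alignment rests on arm position, and the hand-in returned no verdict.

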